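# Centre the salt shaker on the kitchen scale and weigh it

### The job

The little scale only reads true when its load sits in the middle, so nudge the wobbly salt shaker with light taps of the fingertips until it stands upright in the centre of the round pan (to within about 5 mm). Do not pinch, lift or topple it. Then, with the shaker standing there untouched, press the scale's weigh key right down and let it come up again; leave the bowl, spatula and condiment caddy alone.

Things in the scene. Friction and masses are not known exactly. Their poses are not given: they have to be found in the camera images.
- shaker: Dark wooden pear-shaped salt shaker with steel cap, 60 mm tall, about 0.12 kg, loose, 18-28 mm off-centre on the scale's pan. Origin: centre of its underside, z up. Foot 34 mm across; belly 44 mm across at 9-16 mm height; narrows to a neck of 26 mm at 37-46 mm; cap 30 mm. Pushed level at the belly it slides, and stops when the push stops; pushed at the neck or cap it tips over.
- scale: White kitchen scale, fixed, facing any way. Origin on the counter under the pan's centre, z up. Round base 124 mm across, 26 mm high; above it a flat rimless steel pan 96 mm across, 5 mm thick, top at 45 mm, which does not give. A tongue 60 mm wide, 14 mm high reaches along the scale's -x to 130 mm from the centre, with a dark display strip and the weigh key.
- pan_center (a point): Centre of the top face of the scale's pan (45 mm above the counter), axes as the scale's.
- weigh_key_top (a point): Centre of the top of the weigh key (moves with it): round grey push key 24 mm across, 5 mm proud of a grey collar 40 mm across and 12 mm high, on the tongue 108 mm from the pan's centre along the scale's -x. Its top is 31 mm above the counter when up.
- weigh_key (a joint): Travel of the weigh key in m: 0 up, 0.005 fully down. Pressed straight down; a spring brings it back. It starts to give at about 1.2 N and is fully down at 4 N.
- bowl: White ceramic bowl 120 mm across, 55 mm high, loose, on the counter to the left. Origin at the centre of its underside.
- spatula: Green silicone spatula 270 mm long, lying loose on the counter to the right, its handle along its own -x. Origin under the middle of its length.
- caddy: White plastic condiment caddy 110 x 170 mm, 75 mm high, with three small bottles (tops at 95 mm) and its flip-top lid standing open at its back to 160 mm; fixed to the counter on the left, beyond the bowl. Origin at the centre of its underside.
There are look-alikes about, which are no part of the job. There is more than one size of the shaker; the one meant has the size given above. Several things look just like the scale: the one meant starts farthest from the robot's base.

How it is judged:
By the outcome, as a careful person would: the job done as asked, in the order asked, and still so for the second after the job is handed in, with the robot touching nothing.
It also fails if it takes over 42 s, if anything falls off the work surface, if the arm or the gripper's body presses on something with over 40 N, if the wrist force passes 120 N, or if a joint passes its speed limit or range.

### The arm

A 6-joint arm with a two-finger parallel gripper is mounted at the origin on the work surface. World frame = base frame: x ahead of the robot, y to its left, z up, the work surface at z = 0. Lengths are in m, angles in rad, forces in N, time in s.
With the tool pointing down it reaches from about 0.35 to 0.775 m from the base axis. Payload 7.3 kg.
Tool frame: the origin (TCP) lies on the mounting face of the last link; the fingertips stand 178 mm ahead of it and the grasp point (between the pads) lies 159 mm ahead of it (robot.tcp_to_tips is the distance from the TCP to the fingertips, in m); z points along the fingers, y is the direction in which the jaws open and shut (so a half turn about z gives the same grasp; the last joint's range is limited). The gripper opens to 92 mm and grips with 3 to 60 N. Pads are 19 mm wide; open, the fingers measure 130 mm over their backs; the gripper's body (75 mm by 190 mm) begins 47 mm behind the grasp point.
Start: joints at [1.194, 0.342, 1.524, -0, 1.275, -0.146], TCP at [0.12, 0.511, 0.405] pointing down, gripper open.
Joint ranges: [-2.53, 2.53], [-0.77, 2.02], [0.04, 2.7], [-1, 4.14], [0.28, 2.66], [-3.11, 3.11]. Speed limits (rad/s): [2.57, 2.57, 3.14, 3.14, 3.14, 3.14].

### API

Orientations are given as [roll, pitch, yaw] about the fixed x, y, z axes, in that order (R = Rz(yaw) Ry(pitch) Rx(roll)).
In Python, from cell import robot, viewer gives the robot as it stands.
- The arm moves only by the shell command python3 -m creep 'ROWS' [OPENING] [FORCE]. ROWS is JSON, a list that holds one entry, the list of rows, each a list of 6 numbers: the shift along the world's x, y, z in mm, then the turn, a rotation vector about the world's x, y, z in degrees. A call has 1 to 5 rows; each row shifts and turns the pose as measured when the row begins; what a row does not reach is not made up. A row lasts 1/12 s, in which the tool goes at most 41.7 mm and 7.16 degrees, less where a joint would pass 70% of its speed; a pose out of reach is approached as far as the arm can. A call with a gripper value outside its range is refused whole. OPENING is the closure, from -1 (fully open) to 1 (shut), set as the call begins (- or left out, the last holds). The fingers move at their own pace and stop on an object; FORCE is the grip in N (left out, the last holds). Time passes only in rows, so rows that do not move let the fingers close. It gives the time, the measured TCP pose, the force and the opening at its end, in the units of the state.
- robot.observe(): the state, without advancing time (a new reading comes with each control period).
- viewer.read_camera(name): name is "scene" or "top"; returns the picture (480x640x3 uint8, blue, green, red); there is no depth.
- viewer.camera_model(name): a dict with "fx", "fy", "cx", "cy" (pixels), "k1" (the pictures are not rectified: a ray, as slopes to the right and down, at radius r is drawn at 1 + k1 r^2 times it, then the intrinsics apply), "pose" (4x4, takes a point from camera to world coordinates). Camera axes: x right, y up, looking along -z (the intrinsics and any distortion apply to the point x, -y, -z); pixel columns grow to the right and rows downward; lengths in m; the calibration is good to about 2 mm. A picture is of the moment at which its call begins. camera_model takes no time and is no camera call.
- robot.hand_in(): hands the job in, once; it reports no verdict.
The state is a dict: "time": time; "qpos": joint angles; "qvel": joint speeds; "joint_efforts": joint torques, N m; "tool_pos": TCP position; "tool_rot": TCP orientation; "contact_force": force on the tool from outside, world axes, zero at the start; "torque": the same for the moment, N m; "opening": finger opening in m.
Only numpy, scipy, OpenCV 4.12 (cv2) and the standard library are available. Lean on these libraries where they do the work, as an engineer would, in place of code of your own. Each camera call takes 0.05 s, during which the arm holds its last target. There are 200 camera calls.

## Working session

There is one attempt and no reset: what is moved stays moved. The work goes in short steps, Python scripts to look and compute and a shell command to move; the robot and the scene stay as the last step left them, time stands still between calls to the robot, and variables do not carry over. Pictures are saved under pics/ and viewed, about 8 in all and at most 12, crops included, and the job is handed in when it is done.

```bash
mkdir -p pics; ls
python3 - <<'E'
from cell import robot, viewer
import cv2
for n in("scene","top"):
    cv2.imwrite(f"pics/{n}0.png",viewer.read_camera(n)); m=viewer.camera_model(n); print(n,m)
s=robot.observe();print(s)
E
```

```text
pics
scene {'fx': 528.1565755210131, 'fy': 528.1565755210131, 'cx': 327.3808658788849, 'cy': 241.19991440861656, 'k1': 0.022436755994060916, 'pose': array([[-0.77664   , -0.35915833,  0.51752837,  1.1060955 ],
       [ 0.62991896, -0.45020243,  0.63286639,  0.73292454],
       [ 0.0056933 ,  0.81751029,  0.57588586,  0.68132356],
       [ 0.        ,  0.        ,  0.        ,  1.        ]])}
top {'fx': 480.1700334247723, 'fy': 480.1700334247723, 'cx': 312.49652450599024, 'cy': 238.95133195473406, 'k1': -0.13353004463918516, 'pose': array([[-0.00548912,  0.98418519, -0.17705757,  0.31865041],
       [-0.99995718, -0.00672131, -0.00636025,  0.0363488 ],
       [-0.00744972,  0.17701508,  0.98417994,  1.17138452],
       [ 0.        ,  0.        ,  0.        ,  1.        ]])}
{'time': 0.1, 'qpos': array([ 1.19398336e+00,  3.42672963e-01,  1.52490808e+00, -4.34363761e-05,
        1.27540516e+00, -1.46031973e-01]), 'qvel': array([-2.03198367e-04, -8.78840906e-05, -2.29210914e-03,  2.26189816e-03,
        1.49783274e-03, -4.68880741e-04]), 'joint_efforts': array([ 8.35547453e-04, -4.32009673e+01, -2.44692886e+01,  7.18921423e-02,
        5.26627118e-02, -4.82736334e-05]), 'tool_pos': array([0.12004533, 0.51097384, 0.40410864]), 'tool_rot': array([-3.14020789e+00, -1.61684662e-04,  2.91082423e+00]), 'contact_force': array([0.41064781, 0.83743908, 0.37506284]), 'torque': array([-0.01406448, -0.0298705 ,  0.03428163]), 'opening': 0.09171306529786916}
```

View pics/top0.png

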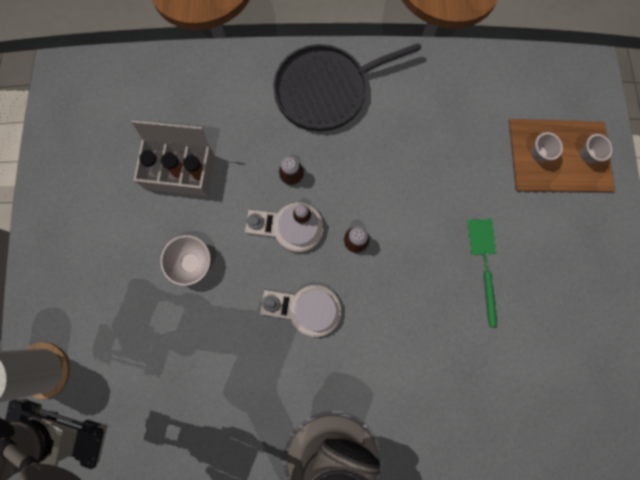

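View pics/scene0.png

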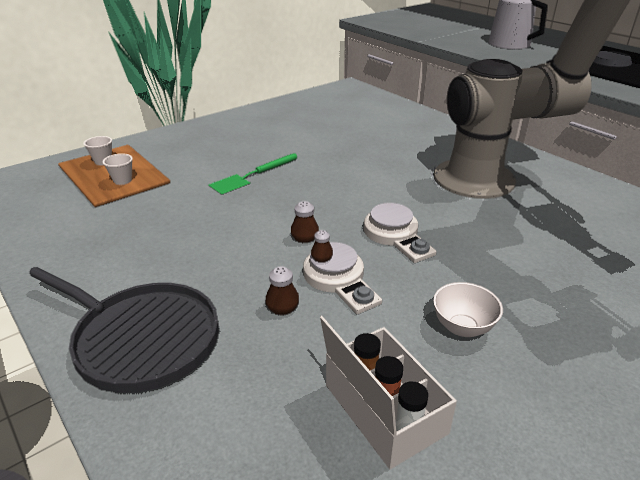

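The target scale is the one at about (298,227) in top, with the small shaker at (301,215) and its key at (255,222). The big shakers at (291,170) and (357,238) and the scale at (316,310) are decoys. Next I'll crop in for a closer look.

```bash
cat > h.py <<'E'
import numpy as np, cv2
from cell import robot, viewer
def ray(n,u,v):
    m=viewer.camera_model(n); d=np.array([(u-m['cx'])/m['fx'],(v-m['cy'])/m['fy']]); s=d.copy()
    for _ in range(20): s=d/(1+m['k1']*(s@s))
    P=m['pose']; return P[:3,3],P[:3,:3]@np.array([s[0],-s[1],-1.])
def onz(n,u,v,z):
    o,d=ray(n,u,v); return (o+d*(z-o[2])/d[2])[:3]
def proj(n,p):
    m=viewer.camera_model(n); P=m['pose']; c=P[:3,:3].T@(np.array(p)-P[:3,3]); s=np.array([c[0],-c[1]])/-c[2]
    s=s*(1+m['k1']*(s@s)); return s[0]*m['fx']+m['cx'],s[1]*m['fy']+m['cy']
def tri(pt,ps):
    A=np.zeros((3,3));b=np.zeros(3)
    for n,p in(("top",pt),("scene",ps)):
        o,d=ray(n,*p); d=d/np.linalg.norm(d); M=np.eye(3)-np.outer(d,d); A+=M;b+=M@o
    return np.linalg.solve(A,b)
E
python3 - <<'E'
from h import *
t=cv2.imread("pics/top0.png")[190:265,235:335]; s=cv2.imread("pics/scene0.png")[215:315,290:390]
a=cv2.resize(t,None,fx=4,fy=4,interpolation=cv2.INTER_CUBIC);b=cv2.resize(s,None,fx=4,fy=4,interpolation=cv2.INTER_CUBIC)
c=np.zeros((400,800,3),np.uint8);c[:300,:400]=a;c[:,400:]=b;cv2.imwrite("pics/c1.png",c)
im=cv2.imread("pics/top0.png")
for p in [(310,235),(290,240),(278,235),(301,206),(302,214),(255,220),(322,235)]: print(p,im[p[1],p[0]])
E
```

```text
(310, 235) [140 135 143]
(290, 240) [142 138 147]
(278, 235) [157 163 176]
(301, 206) [128 125 132]
(302, 214) [111 107 114]
(255, 220) [97 95 96]
(322, 235) [71 73 77]
```

View pics/c1.png

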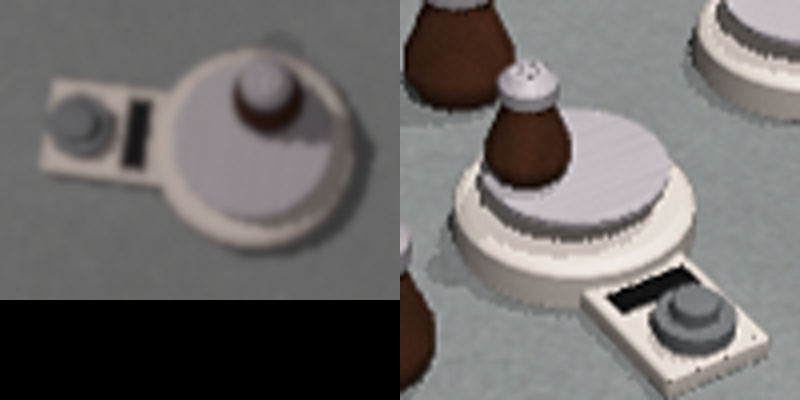

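```bash
cat >> h.py <<'E'
from scipy.optimize import fsolve
def solve_u(ut,us,z):
    return fsolve(lambda q:[proj("top",[*q,z])[0]-ut,proj("scene",[*q,z])[0]-us],[.5,.05])
def edges(img,n,p,hw=30):
    "sub-pixel left/right extents of brown body near pixel p, per row"
    f=img.astype(float); return f
def brown(img,box):
    x0,y0,x1,y1=box; r=cv2.resize(img[y0:y1,x0:x1],None,fx=8,fy=8,interpolation=cv2.INTER_CUBIC).astype(int)
    return ((r.sum(2)<215)&(r[...,2]-r[...,0]>8)).astype(np.uint8),8
def panmask(img,box):
    x0,y0,x1,y1=box; r=cv2.resize(img[y0:y1,x0:x1],None,fx=8,fy=8,interpolation=cv2.INTER_CUBIC).astype(int)
    return ((r[...,2]-r[...,0]<11)&(r[...,1]<r[...,0]-0)&(r.sum(2)>330)).astype(np.uint8),8
def big(m,box,f):
    n,l,st,c=cv2.connectedComponentsWithStats(m); i=1+np.argmax(st[1:,4]); x,y,w,h,a=st[i]
    X=lambda a:box[0]+(a+.5)/f-.5; Y=lambda a:box[1]+(a+.5)/f-.5
    return dict(l=X(x),r=X(x+w-1),t=Y(y),b=Y(y+h-1),u=X(x+(w-1)/2),v=Y(y+(h-1)/2),area=a/f/f),(l==i)
E
python3 - <<'E'
from h import *
vis=[]
r={}
for n,bp,bs in(("top",(270,195,330,255),(288,200,318,228)),("scene",(300,235,365,285),(306,232,340,266))):
    im=cv2.imread(f"pics/{n}0.png")
    for k,fn,b in(("pan",panmask,bp),("sh",brown,bs)):
        m,f=fn(im,b); d,mm=big(m,b,f); r[n,k]=d; print(n,k,{q:round(float(v),1) for q,v in d.items()})
        vis.append(cv2.resize(mm.astype(np.uint8)*255,(200,200)))
        if k=="pan":
            h=cv2.convexHull(np.argwhere(mm)[:,::-1].astype(np.int32)); c=cv2.minEnclosingCircle(h)
            print(c[0][0]/8+b[0],c[0][1]/8+b[1],c[1]/8)
cv2.imwrite("pics/m1.png",np.hstack(vis))
p=solve_u(r["top","pan"]["u"],r["scene","pan"]["u"],.045)
s=solve_u(r["top","sh"]["u"],r["scene","sh"]["u"],.0575)
print("pan",p,"sh",s,s-p,np.hypot(*(s-p)))
for n in("top","scene"): print(n,"pan proj",proj(n,[*p,.045]),"sh belly",proj(n,[*s,.0575]),"cap",proj(n,[*s,.105]))
print("key",onz("top",235+79/4,190+118/4,.031),onz("scene",290+296/4,215+300/4,.031),"tri",tri((254.8,219.5),(364,290)))
E
```

```text
top pan {'l': 277.9, 'r': 317.3, 't': 203.8, 'b': 244.3, 'u': 297.6, 'v': 224.1, 'area': 909.7}
298.4375 224.4375 20.322607040405273
top sh {'l': 293.2, 'r': 309.9, 't': 211.2, 'b': 222.8, 'u': 301.6, 'v': 217.0, 'area': 95.9}
scene pan {'l': 309.6, 'r': 356.9, 't': 239.4, 'b': 271.1, 'u': 333.2, 'v': 255.2, 'area': 770.1}
333.6875 256.4375 23.788305282592773
scene sh {'l': 310.7, 'r': 332.1, 't': 240.4, 'b': 261.7, 'u': 321.4, 'v': 251.1, 'area': 354.9}
pan [0.55588033 0.07909148] sh [0.57863293 0.0692483 ] [ 0.0227526  -0.00984317] 0.024790499965171544
top pan proj (np.float64(297.6250000001074), np.float64(224.85064018792238)) sh belly (np.float64(301.5625000026981), np.float64(214.38564063208165)) cap (np.float64(300.9428190072613), np.float64(209.6591404643277))
scene pan proj (np.float64(333.25000000020765), np.float64(255.19989732556135)) sh belly (np.float64(321.3750000026593), np.float64(252.11755547118236)) cap (np.float64(321.3540852737909), np.float64(232.39760412733114))
key [0.57296162 0.18426316 0.031     ] [0.56847365 0.18587722 0.031     ] tri [0.57112372 0.18550436 0.03255779]
```

View pics/m1.png

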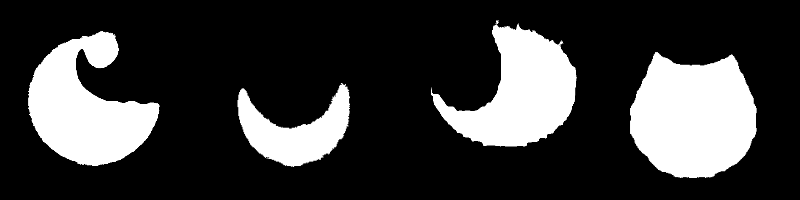

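Top mask: the pan arc is clean on its left and bottom and the shaker shows as a crescent. In the scene mask both are clean. The pan is at about (0.556,0.079), the shaker about 25 mm off toward (+x,-y), and the key about (0.571,0.185), which fits the 108 mm spacing. Now I'll start moving, closing the fingers on the way.

```bash
python3 -m creep '[[[30,-28,0,0,0,-2],[30,-28,0,0,0,-2],[30,-28,0,0,0,-2],[30,-28,0,0,0,-2],[30,-28,0,0,0,-2]]]' 1 10
python3 -m creep '[[[30,-28,0,0,0,0],[30,-28,0,0,0,0],[30,-28,0,0,0,0],[30,-28,0,0,0,0],[30,-28,0,0,0,0]]]'
python3 - <<'E'
from h import *
from scipy.optimize import least_squares
P=[]
for n,bp,bad in(("top",(270,195,330,255),(301,213)),("scene",(300,235,365,285),(320,245))):
    im=cv2.imread(f"pics/{n}0.png"); m,f=panmask(im,bp); d,mm=big(m,bp,f)
    cs,_=cv2.findContours(mm.astype(np.uint8),cv2.RETR_EXTERNAL,cv2.CHAIN_APPROX_NONE)
    c=max(cs,key=len)[:,0]; px=(c+.5)/f-.5+np.array(bp[:2])
    w=np.array([onz(n,u,v,.045)[:2] for u,v in px])
    c0=np.array([.556,.079])
    for _ in range(4):
        r=np.hypot(*(w-c0).T); k=abs(r-.048)<.004
        s=least_squares(lambda q:np.hypot(*(w[k]-q).T)-.048,c0,loss="soft_l1",f_scale=.001); c0=s.x
    print(n,c0,k.sum(),len(k),"rms",np.sqrt(np.mean((np.hypot(*(w[k]-c0).T)-.048)**2)))
print("bigs",onz("top",291,178,.02),onz("top",357,243,.02))
E
```

```text
time: 0.52
tool_pos: [0.2679, 0.37, 0.4017]
tool_rot: [-3.138, -0.003, 2.744]
contact_force: [0.6, 1.4, -0.2]
opening: 0.0632
time: 0.93
tool_pos: [0.4185, 0.2254, 0.4009]
tool_rot: [-3.137, -0.005, 2.743]
contact_force: [0.1, 1.0, 0.6]
opening: 0.0297
top [0.55753331 0.07821834] 846 1250 rms 0.0009432517191058484
scene [0.5566786  0.08119906] 792 1148 rms 0.0016120448584315866
bigs [0.68100321 0.09669034 0.02      ] [ 0.51503722 -0.06447014  0.02      ]
```

```bash
python3 -m creep '[[[32,-28,0,0,0,0],[32,-28,0,0,0,0],[32,-28,0,0,0,0],[32,-28,0,0,0,0],[32,-28,0,0,0,0]]]'
python3 -m creep '[[[30,-28,0,0,0,0],[10,-7,-30,0,0,0],[0,0,-35,0,0,0],[0,0,-20,0,0,0],[0,0,0,0,0,0]]]'
```

```text
time: 1.35
tool_pos: [0.5733, 0.0858, 0.3997]
tool_rot: [-3.136, -0.008, 2.741]
contact_force: [1.1, 1.1, -0.4]
opening: 0.0007
time: 1.77
tool_pos: [0.6192, 0.0407, 0.3095]
tool_rot: [-3.136, -0.004, 2.731]
contact_force: [-0.9, 0.0, -0.3]
opening: 0.0002
```

```bash
python3 -m creep '[[[4,11,-25,0,0,0],[0,0,-30,0,0,0],[0,0,-20,0,0,0],[0,0,0,0,0,0],[0,0,0,0,0,0]]]'
python3 - <<'E'
from h import *
o=[]
for n in("scene","top"):
    im=viewer.read_camera(n); cv2.imwrite(f"pics/{n}1.png",im)
a=cv2.resize(cv2.imread("pics/top1.png")[165:290,235:335],(400,500));b=cv2.resize(cv2.imread("pics/scene1.png")[190:315,290:390],(400,500))
cv2.imwrite("pics/c2.png",np.hstack([a,b]))
E
```

```text
time: 2.18
tool_pos: [0.6238, 0.0524, 0.2351]
tool_rot: [-3.136, -0.003, 2.731]
contact_force: [1.2, 0.2, 0.3]
opening: 0.001
```

View pics/c2.png

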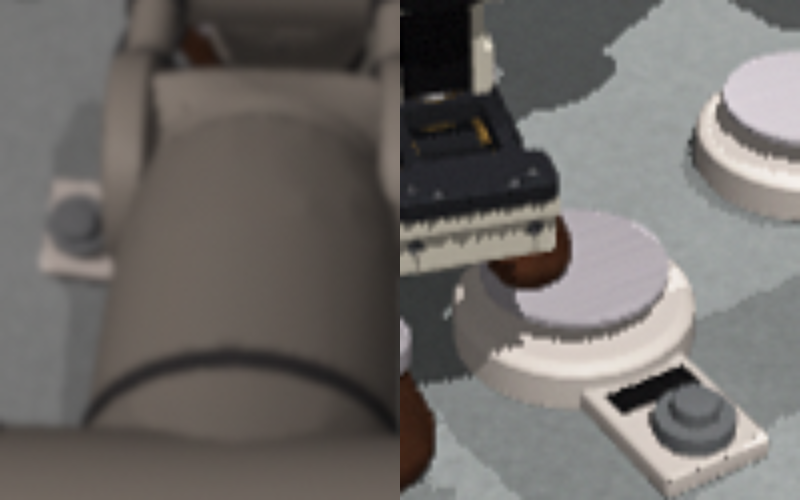

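```bash
python3 -m creep '[[[0,0,-5,0,0,0],[-5,2,0,0,0,0],[-4,1.5,0,0,0,0],[-2,1,0,0,0,0],[-2,1,0,0,0,0]]]'
python3 -m creep '[[[-2,1,0,0,0,0],[-2,0.8,0,0,0,0],[-2,0.8,0,0,0,0],[-2,0.8,0,0,0,0],[-2,0.8,0,0,0,0]]]'
python3 -m creep '[[[-2,0.9,0,0,0,0],[-2,0.9,0,0,0,0],[-2,0.9,0,0,0,0],[0,0,0,0,0,0]]]'
```

```text
time: 2.7
tool_pos: [0.6113, 0.0581, 0.2369]
tool_rot: [-3.14, 0.008, 2.73]
contact_force: [-0.9, -0.0, -0.1]
opening: 0.0003
time: 3.12
tool_pos: [0.6003, 0.0629, 0.238]
tool_rot: [-3.141, 0.01, 2.731]
contact_force: [0.2, -0.8, -0.2]
opening: 0.0006
time: 3.45
tool_pos: [0.5933, 0.066, 0.2378]
tool_rot: [-3.141, 0.01, 2.731]
contact_force: [-0.2, -0.1, -0.1]
opening: 0.0006
```

```bash
python3 -m creep '[[[4,-1.5,0,0,0,0],[0,0,-5,0,0,0],[0,0,-4,0,0,0],[0,0,0,0,0,0]]]'
python3 - <<'E'
from h import *
for n in ["scene"]:
    im=viewer.read_camera(n); cv2.imwrite(f"pics/{n}2.png",im)
cv2.imwrite("pics/c3.png",cv2.resize(im[190:315,280:400],(576,600)))
b=(306,232,360,270); m,f=brown(im,b); print(big(m,b,f)[0]); print(robot.observe()['tool_pos'])
E
```

```text
time: 3.78
tool_pos: [0.5978, 0.0644, 0.228]
tool_rot: [-3.141, 0.01, 2.731]
contact_force: [-0.1, 0.2, -0.1]
opening: 0.0004
{'l': np.float64(321.3125), 'r': np.float64(339.3125), 't': np.float64(253.6875), 'b': np.float64(260.9375), 'u': np.float64(330.3125), 'v': np.float64(257.3125), 'area': np.float64(74.296875)}
[0.59773913 0.06438832 0.22823779]
```

View pics/c3.png

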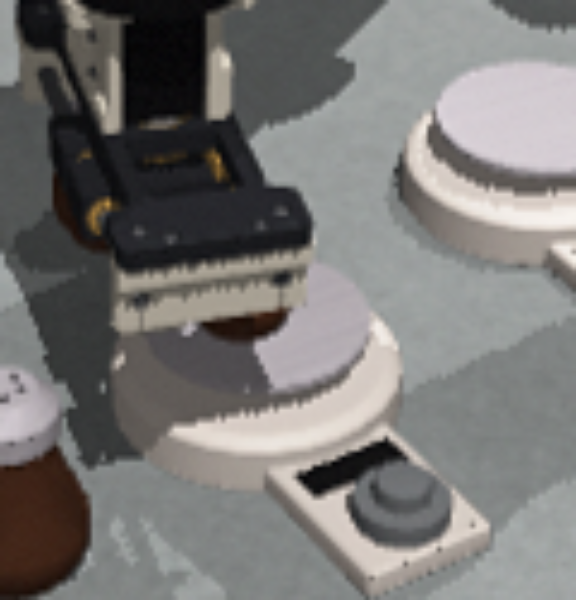

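The shaker's brown foot shows at about (331,260), upright and slid as planned. I'll push most of what's left, then back away and measure.

```bash
python3 -m creep '[[[-2,0.8,-0.2,0,0,0],[-2,0.9,-0.2,0,0,0],[-2,0.8,-0.2,0,0,0],[-2,0.9,0,0,0,0],[-1,0.4,0,0,0,0]]]'
python3 -m creep '[[[-1,0.4,0,0,0,0],[0,0,0,0,0,0]]]'
```

```text
time: 4.25
tool_pos: [0.5883, 0.0683, 0.2275]
tool_rot: [-3.141, 0.011, 2.73]
contact_force: [0.6, -0.6, -1.2]
opening: 0.0006
time: 4.42
tool_pos: [0.5868, 0.069, 0.2277]
tool_rot: [-3.141, 0.011, 2.731]
contact_force: [0.3, -0.6, 0.0]
opening: 0.0005
```

```bash
python3 -m creep '[[[6,-2.5,0,0,0,0],[14,-6,0,0,0,0],[0,0,35,0,0,0],[0,0,40,0,0,0],[0,0,40,0,0,0]]]'
python3 -m creep '[[[-25,25,20,0,0,0],[-25,33,0,0,0,0],[-25,33,0,0,0,0],[-25,33,0,0,0,0],[-25,33,0,0,0,0]]]'
python3 -m creep '[[[-25,33,0,0,0,0],[-25,33,0,0,0,0],[-25,33,0,0,0,0],[0,0,0,0,0,0]]]'
cat > meas.py <<'E'
from h import *
import sys
from scipy.optimize import least_squares
tag=sys.argv[1]; crops=[]
r={}
for n,bp,bs in(("top",(270,195,330,255),(285,205,315,240)),("scene",(300,235,365,285),(308,225,355,275))):
    im=viewer.read_camera(n); cv2.imwrite(f"pics/{n}{tag}.png",im)
    x0,y0,x1,y1=(235,180,345,280) if n=="top" else (285,205,395,305)
    crops.append(cv2.resize(im[y0:y1,x0:x1],(396,360),interpolation=cv2.INTER_CUBIC))
    m,f=panmask(im,bp); d,mm=big(m,bp,f)
    c=max(cv2.findContours(mm.astype(np.uint8),cv2.RETR_EXTERNAL,cv2.CHAIN_APPROX_NONE)[0],key=len)[:,0]
    w=np.array([onz(n,u,v,.045)[:2] for u,v in (c+.5)/f-.5+np.array(bp[:2])]); c0=np.array([.557,.0795])
    for _ in range(5):
        k=abs(np.hypot(*(w-c0).T)-.048)<.004
        c0=least_squares(lambda q:np.hypot(*(w[k]-q).T)-.048,c0,loss="soft_l1",f_scale=.001).x
    m,f=brown(im,bs); d,_=big(m,bs,f); r[n]=(c0,d)
    print(n,"pan",c0.round(4),k.sum(),"brown",{q:round(float(v),1) for q,v in d.items()})
    print("   expected belly px if centred:",np.round(proj(n,[*c0,.0575]),1))
p=solve_u(*[proj(n,[*r[n][0],.045])[0] for n in("top","scene")],.045)
s=solve_u(r["top"][1]["u"],r["scene"][1]["u"],.0575)
print("pan",p,"shaker",s,"offset mm",(s-p)*1e3)
cv2.imwrite(f"pics/c{tag}.png",np.hstack(crops))
E
python3 meas.py 4
```

```text
time: 4.83
tool_pos: [0.6061, 0.0595, 0.3341]
tool_rot: [-3.132, -0.013, 2.731]
contact_force: [0.8, 0.1, -0.3]
opening: 0.0006
time: 5.25
tool_pos: [0.4846, 0.2132, 0.3663]
tool_rot: [3.141, 0.01, 2.717]
contact_force: [0.3, 0.7, -0.4]
opening: 0.0007
time: 5.58
tool_pos: [0.4048, 0.3173, 0.3681]
tool_rot: [3.138, 0.009, 2.721]
contact_force: [-0.7, -0.6, -0.8]
opening: 0.0009
top pan [0.5568 0.0785] 1030 brown {'l': 288.9, 'r': 305.8, 't': 219.3, 'b': 231.8, 'u': 297.4, 'v': 225.6, 'area': 94.5}
   expected belly px if centred: [297.7 223.4]
scene pan [0.5574 0.0809] 903 brown {'l': 322.4, 'r': 343.8, 't': 238.9, 'b': 259.8, 'u': 333.1, 'v': 249.4, 'area': 350.1}
   expected belly px if centred: [333.3 250.9]
pan [0.55539522 0.07854685] shaker [0.55649986 0.07921123] offset mm [1.10463636 0.66438158]
```

View pics/c4.png

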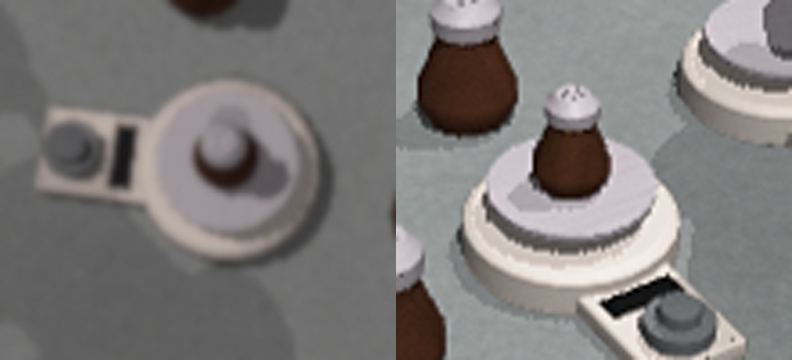

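Both views show the shaker upright, about 1 mm off centre. The brown foot rows (top 231.8, scene 259.8) agree with that. Next is the key. I need to turn the gripper about 70° so its long body stays clear of the shaker.

```bash
python3 -m creep '[[[16,-13,0,0,0,-7],[16,-13,0,0,0,-7],[16,-13,0,0,0,-7],[16,-13,0,0,0,-7],[16,-13,0,0,0,-7]]]'
python3 -m creep '[[[16,-13,0,0,0,-7],[16,-13,0,0,0,-7],[16,-13,0,0,0,-7],[16,-13,0,0,0,-7],[16,-13,0,0,0,-7]]]'
python3 -m creep '[[[0,0,0,0,0,0],[0,0,0,0,0,0]]]'
python3 - <<'E'
from h import *
from scipy.spatial.transform import Rotation as R
s=robot.observe(); Rm=R.from_euler('xyz',s['tool_rot']); print(s['qpos'].round(2),s['tool_pos'],s['tool_rot'])
tip=s['tool_pos']+Rm.apply([0,0,.178]); 
# key: grey blob in both views (collar+key, centre height ~.028)
for n,b in(("top",(240,205,264,235)),("scene",(345,275,385,310))):
    im=cv2.imread(f"pics/{n}4.png"); x0,y0,x1,y1=b; g=cv2.resize(im[y0:y1,x0:x1],None,fx=8,fy=8,interpolation=cv2.INTER_CUBIC).astype(int)
    m=((g.sum(2)<345)&(g.sum(2)>120)).astype(np.uint8); c0=cv2.connectedComponentsWithStats(m)
    for st in c0[2][1:]:
        if st[4]>3000: print(n,x0+(st[0]+st[2]/2)/8,y0+(st[1]+st[3]/2)/8,st[2:]/8)
k=np.array([.5711,.1855])
print("tip",tip,"shift mm",(k-tip[:2])*1e3,"tilt fix",np.cross(Rm.apply([0,0,1]),[0,0,-1])*57.3)
E
```

```text
time: 6.1
tool_pos: [0.493, 0.2436, 0.3685]
tool_rot: [3.139, 0.013, 2.095]
contact_force: [-0.1, 1.3, 0.3]
opening: 0.0003
time: 6.52
tool_pos: [0.5824, 0.1643, 0.3681]
tool_rot: [3.138, 0.016, 1.47]
contact_force: [0.9, 0.7, 0.3]
opening: 0.0007
time: 6.68
tool_pos: [0.5869, 0.157, 0.3671]
tool_rot: [3.137, 0.017, 1.456]
contact_force: [0.8, 1.0, 0.3]
opening: 0.0005
[ 0.14  0.52  1.34 -0.02  1.28  0.26] [0.58687887 0.15704185 0.3670792 ] [3.13728186 0.01706314 1.45613076]
top 252.0 220.0 [  24.      30.    3709.875]
scene 359.4375 292.625 [  28.875   22.75  2349.5  ]
tip [0.58729366 0.15393694 0.18910676] shift mm [-16.19366167  31.5630595 ] tilt fix [0.99950245 0.13352714 0.        ]
```

```bash
python3 -m creep '[[[-8,14,-30,1,0.1,0],[-8,14,-40,0,0,0],[0,0,-40,0,0,0],[0,0,-20,0,0,0],[0,0,0,0,0,0]]]'
cat > tip.py <<'E'
from h import *
from scipy.spatial.transform import Rotation as R
s=robot.observe(); Rm=R.from_euler('xyz',s['tool_rot'])
tip=s['tool_pos']+Rm.apply([0,0,robot.tcp_to_tips])
print("tip",tip,"shift mm",(np.array([.5711,.1855])-tip[:2])*1e3,"tilt fix deg",np.cross(Rm.apply([0,0,1]),[0,0,-1])*57.3,s['contact_force'])
E
python3 tip.py
```

```text
time: 7.1
tool_pos: [0.5707, 0.1812, 0.2356]
tool_rot: [3.133, -0.002, 1.459]
contact_force: [-0.9, 0.2, -0.3]
opening: 0.0003
tip [0.57213587 0.1814168  0.05763116] shift mm [-1.03587409  4.08319857] tilt fix deg [-0.07445491  0.47717852  0.        ] [-0.85654019  0.22969025 -0.28456624]
```

```bash
python3 -m creep '[[[0.5,4,-10,0,0.48,0],[0,0,-10,0,0,0],[0,0,0,0,0,0]]]'; python3 tip.py
python3 - <<'E'
from h import *
im=viewer.read_camera("scene"); cv2.imwrite("pics/c5.png",cv2.resize(im[180:320,280:420],(600,600)))
E
```

```text
time: 7.35
tool_pos: [0.5716, 0.1851, 0.2159]
tool_rot: [-3.142, -0.001, 1.462]
contact_force: [0.6, 0.5, -0.1]
opening: 0.0006
tip [0.57164213 0.18533297 0.03785612] shift mm [-0.54213095  0.16702787] tilt fix deg [-0.08149726  0.00819222  0.        ] [ 0.62505893  0.47553126 -0.07014091]
```

View pics/c5.png

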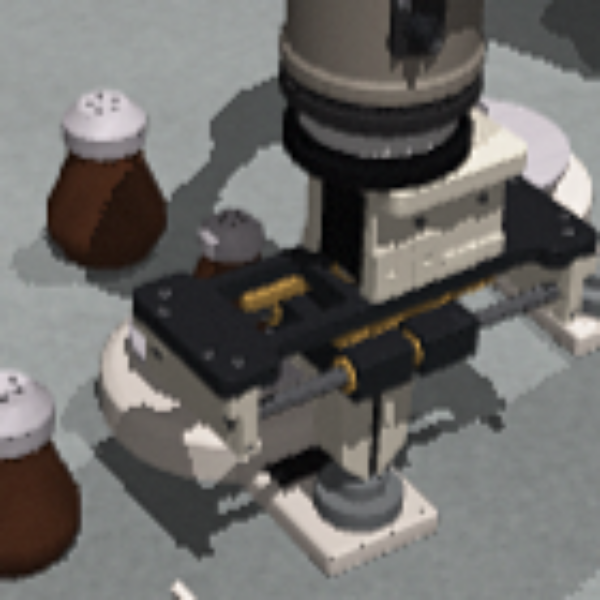

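The tapered fingertips sit right over the key (around (370,475) in the crop), and the shaker stands clear behind the gripper. Now I'll press.

```bash
python3 -m creep '[[[0,0,-6,0,0,0],[0,0,-2,0,0,0],[0,0,-2,0,0,0],[0,0,0,0,0,0]]]'; python3 -m creep '[[[0,0,-2,0,0,0],[0,0,0,0,0,0]]]';python3 tip.py
```

```text
time: 7.73
tool_pos: [0.5733, 0.1853, 0.2103]
tool_rot: [3.133, -0.004, 1.462]
contact_force: [-1.8, 0.3, 2.9]
opening: 0.0005
time: 7.9
tool_pos: [0.5734, 0.1853, 0.2094]
tool_rot: [3.132, -0.004, 1.462]
contact_force: [-1.8, 0.5, 3.0]
opening: 0.0005
tip [0.57522387 0.18593884 0.03141418] shift mm [-4.12387    -0.43884107] tilt fix deg [-0.19387116  0.57544747  0.        ] [-1.80167762  0.50751591  2.96025317]
```

```bash
python3 -m creep '[[[-2,0,-3,0,0.3,0],[0,0,-3,0,0.2,0],[0,0,-3,0,0,0],[0,0,0,0,0,0]]]'; python3 tip.py
```

```text
time: 8.23
tool_pos: [0.5727, 0.1853, 0.2093]
tool_rot: [3.131, -0.005, 1.463]
contact_force: [-2.2, -0.1, 3.4]
opening: 0.0005
tip [0.57462793 0.1860757  0.03127261] shift mm [-3.52792502 -0.57569793] tilt fix deg [-0.24692026  0.6199211   0.        ] [-2.23140846 -0.10435375  3.40208081]
```

```bash
python3 -m creep '[[[0,0,-7,0,0,0],[0,0,-7,0,0,0]]]'; python3 tip.py
python3 - <<'E'
from h import *
im=viewer.read_camera("scene"); cv2.imwrite("pics/c6.png",cv2.resize(im[230:320,330:420],(600,600)))
E
```

```text
time: 8.4
tool_pos: [0.573, 0.1855, 0.2065]
tool_rot: [3.125, -0.007, 1.464]
contact_force: [-28.9, -6.5, 77.9]
opening: 0.0003
tip [0.57599066 0.1864153  0.02853233] shift mm [-4.8906591  -0.91529663] tilt fix deg [-0.28657996  0.97150289  0.        ] [-28.86442275  -6.53946588  77.92828959]
```

View pics/c6.png

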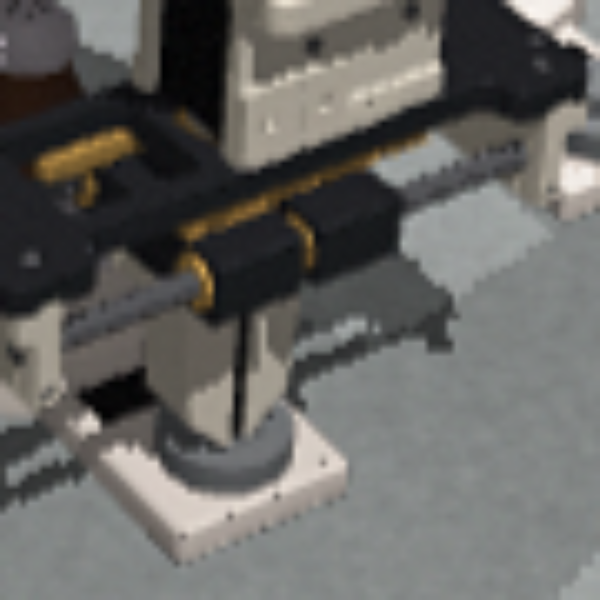

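The fingertips are down flush on the grey collar and the key is hidden, but the load rose sharply to 78 N. I'll release straight away, re-level, and press once more gently so I can read force against depth.

```bash
python3 -m creep '[[[0,0,6,0,0,0],[0,0,6,0,0,0],[0,0,0,0,0,0]]]'; python3 tip.py
```

```text
time: 8.7
tool_pos: [0.5726, 0.1856, 0.2251]
tool_rot: [3.118, -0.009, 1.464]
contact_force: [0.1, 1.5, -0.1]
opening: 0.0005
tip [0.57693169 0.18665255 0.04717596] shift mm [-5.83169025 -1.15254861] tilt fix deg [-0.34566177  1.38132059  0.        ] [ 0.13185457  1.47180547 -0.11666152]
```

```bash
python3 -m creep '[[[-1.5,0,0,-0.35,1.4,0],[0,0,0,0,0,0]]]'; python3 tip.py; python3 -m creep '[[[0,0,-10,0,0.2,0],[0,0,-4,0,0.1,0],[0,0,-3,0,0.1,0]]]'; python3 tip.py;  python3 -m creep '[[[0,0,-4,0,0.2,0]]]'; python3 tip.py
```

```text
time: 8.87
tool_pos: [0.571, 0.1855, 0.2246]
tool_rot: [-3.141, 0.0, 1.464]
contact_force: [0.5, -0.6, -0.5]
opening: 0.0003
tip [0.57091416 0.18550957 0.04662208] shift mm [ 0.18583621 -0.00956681] tilt fix deg [ 0.00754007 -0.03962796  0.        ] [ 0.46589836 -0.5825012  -0.49959202]
time: 9.12
tool_pos: [0.5717, 0.1856, 0.2071]
tool_rot: [-3.136, 0.0, 1.464]
contact_force: [-13.4, -4.4, 55.3]
opening: 0.0
tip [0.57074747 0.1856353  0.02908635] shift mm [ 0.35252715 -0.13530294] tilt fix deg [-0.02216848 -0.3105711  -0.        ] [-13.4049432   -4.35076777  55.27678257]
time: 9.2
tool_pos: [0.572, 0.1856, 0.207]
tool_rot: [-3.135, 0.0, 1.465]
contact_force: [-17.4, -4.6, 59.2]
opening: 0.0004
tip [0.57083545 0.18570017 0.02902326] shift mm [ 0.26455419 -0.20017024] tilt fix deg [-0.02537817 -0.39062297 -0.        ] [-17.37999443  -4.64966508  59.23299617]
```

```bash
python3 - <<'E'
from h import *
im=viewer.read_camera("scene"); cv2.imwrite("pics/scene7.png",im)
im0=cv2.imread("pics/scene4.png")
f=lambda i:cv2.resize(i[270:310,345:385],(400,400),interpolation=cv2.INTER_NEAREST)
cv2.imwrite("pics/c7.png",np.hstack([f(im0),f(im)]))
E
python3 -m creep '[[[0,0,1,0,0,0],[0,0,0,0,0,0]]]';python3 tip.py
```

```text
time: 9.42
tool_pos: [0.5718, 0.1855, 0.2107]
tool_rot: [-3.136, -0.0, 1.465]
contact_force: [0.6, 1.0, 3.1]
opening: 0.0003
tip [0.57090239 0.18566199 0.03266511] shift mm [ 0.19760591 -0.16199019] tilt fix deg [-0.04242706 -0.29319724 -0.        ] [0.56321364 1.04688381 3.08105493]
```

View pics/c7.png

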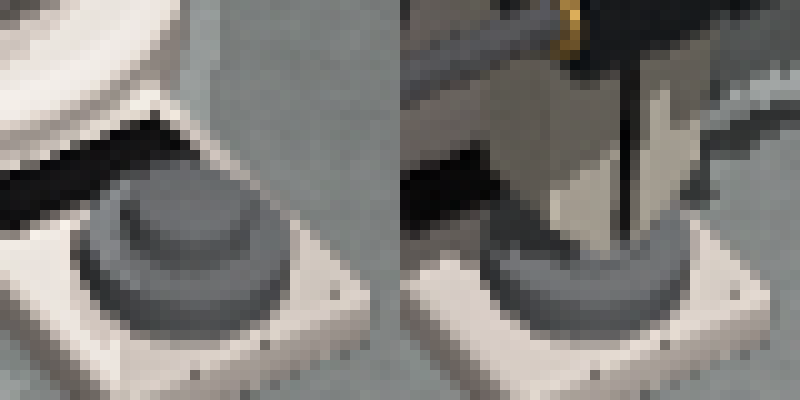

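At left the key stands up. At right, pressed, the fingertips sit flush on the collar (around (620,250)) with no key step showing, so the key is fully down. Now I'll let it up and retreat.

```bash
python3 -m creep '[[[0,0,6,0,0,0],[0,0,30,0,0,0],[0,0,40,0,0,0],[0,0,40,0,0,0],[0,0,40,0,0,0]]]'
python3 -m creep '[[[-25,25,0,0,0,0],[-25,25,0,0,0,0],[-25,25,0,0,0,0],[-25,25,0,0,0,0],[-25,25,0,0,0,0]]]'
python3 -m creep '[[[-10,25,0,0,0,0],[-10,25,0,0,0,0],[0,0,0,0,0,0]]]'
python3 meas.py 8
```

```text
time: 9.83
tool_pos: [0.5685, 0.1846, 0.3572]
tool_rot: [-3.11, 0.008, 1.464]
contact_force: [1.0, 0.5, -0.3]
opening: 0.0006
time: 10.25
tool_pos: [0.4456, 0.3084, 0.3644]
tool_rot: [-3.126, 0.003, 1.453]
contact_force: [0.1, 0.1, -0.2]
opening: 0.0004
time: 10.5
tool_pos: [0.4194, 0.3639, 0.3622]
tool_rot: [-3.121, 0.005, 1.457]
contact_force: [-0.6, -0.9, -0.2]
opening: 0.0008
top pan [0.5567 0.0786] 1071 brown {'l': 288.9, 'r': 305.8, 't': 218.8, 'b': 231.9, 'u': 297.4, 'v': 225.4, 'area': 94.5}
   expected belly px if centred: [297.6 223.4]
scene pan [0.5575 0.081 ] 889 brown {'l': 322.4, 'r': 343.8, 't': 238.9, 'b': 259.8, 'u': 333.1, 'v': 249.4, 'area': 349.7}
   expected belly px if centred: [333.3 250.9]
pan [0.55556021 0.07859196] shaker [0.55649986 0.07921123] offset mm [0.93964748 0.61927466]
```

View pics/c8.png

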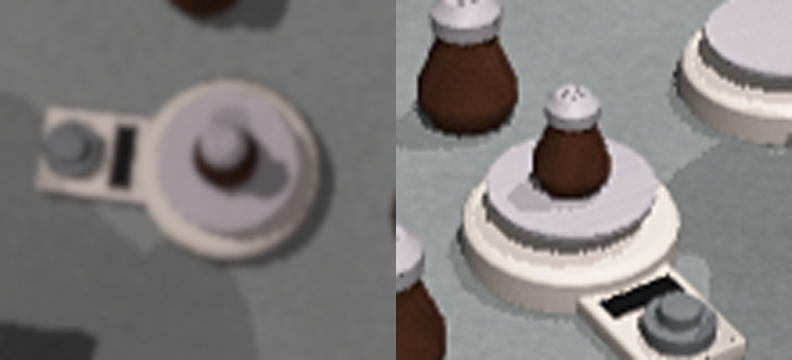

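Both views show the shaker upright in mid-pan, at the same pixels as before the press, and the key is up again. Handing in.

```bash
python3 -c "
from cell import robot
print(robot.hand_in(), robot.observe()['time'])"
```

```text
the job is handed in; nothing more can be done
the job is handed in; nothing more can be done
```

The shaker is standing upright in the middle of the pan, and the weigh key was pressed right down and came back up. I handed the job in at about 10.6 s of the 42 s allowed.

**Shaker:** I slid it about 24 mm with the closed fingertips, pushing level at its belly in a few short nudges. The last two-camera check put it about 1.1 mm off centre. It was at the same pixels before and after the key presses. The other checks were looser: the fingertip position at the end of the push implied about 2.5–3 mm off in +x, and the two cameras disagree by about 2.5 mm on where the pan is. All of these are inside 5 mm.

**Key:** I pressed it twice, with the gripper turned clear of the shaker. In the pictures the fingertips were flush with the collar and the key hidden, and afterwards the key was up again.

**What disagreed:**
- **Fingertip height:** at the stop it read about 29 mm, where 26 mm was expected. I took "fully down" from the pictures and the hard stop, not from that reading.
- **Press force:** it was much higher than needed, 78 N on the first press and 59 N on the second. Both are under the 120 N wrist limit. In the pictures only the fingertips touched.
- **Bowl, spatula and caddy:** I went near none of them, but did not measure them again at the end.

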